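# Open the bayonet-lidded sample pot

## Task

Pick up the metal sample pot by its round body (do not lift it by the lid) and stand it in the square corner-bracket holder so that its foot is fully down between the brackets, then let go of it. Then take the lid by its bar handle, turn it counter-clockwise until its lugs reach the slots, lift it free, and set it down gently, handle up and wholly on the flat brown plate, leaving the pot in the holder and everything else on the bench where it is.

Things in the scene. Friction and masses are not known exactly. Their poses are not given: they have to be found in the camera images.
- pot: Aluminium sample pot, loose, 0.45 kg (0.6 with lid). Origin: centre of its underside, z up. Square grey foot 80 x 80 x 14 mm, edges along the pot's x and y (fits the holder any of four ways round); above it a straight round body, 66 mm diameter, up to the rim at 95 mm. Grip it across the diameter near the rim; with fingers at the pot's +x and -x sides they clear the lid's bar best.
- pot_rim (a point): Centre of the pot's rim, 95 mm above its underside. Two inward lips hold the lid's lugs down, leaving two slots, at the pot's +x and -x (red strokes on the rim's outside). The lid lifts free when its x axis is parallel to the pot's x (either way round) within about 12 degrees; a stop ends the counter-clockwise turn just past that, another the clockwise turn.
- lid: Blue lid, loose, 0.15 kg, origin: centre of its underside, z up. On the pot it lies 80 mm above the pot's underside, with 2 mm play sideways, 3 mm upward. Disc 43 mm across, 16 mm high; total height 46 mm; two lugs along its x, 56 mm over both. At the start it is locked, turned 50 to 80 degrees clockwise (from above) from the slots. It turns easily.
- lid_bar (a point): Centre of the lid's bar handle, 31 mm above the lid's underside. The bar runs along the lid's x axis: 56 mm long, 12 mm thick (lid's y), 30 mm high (16 to 46 mm above the lid's underside; it begins 1 mm above the pot's rim when the lid is on).
- holder: Grey steel holder screwed to the bench. Base plate 126 x 126 mm, 6 mm thick, with four corner brackets that stand 19 mm above the bench round an 86 mm square (sides along the holder's x and y): 3 mm play on each side of the pot's foot. Origin at the centre of the underside, z up.
- holder_seat (a point): Centre of the holder's seat: the top of the base plate, where the middle of the pot's underside belongs, 6 mm above the bench.
- lid_plate: Flat brown plate fixed to the bench, on which the lid shall be laid: 200 mm along its x, 165 mm along its y, 18 mm thick. Origin at the centre of its underside, z up.
- brown_bottle: Bystander: brown bottle with blue cap, 46 mm diameter, 88 mm high; origin under its centre.
- tape: Bystander: roll of tan paper tape lying flat, 62 mm diameter, 19 mm high; origin under its centre.
- slide_box: Bystander: blue and white card box, 31 x 81 x 28 mm; origin under its centre.
- bench_timer: Bystander: white timer lying on its back, 56 x 64 x 19 mm; origin under its centre.
Not all that is in view belongs to the job. Of the things shaped like the lid, the blue one is meant.

How it is judged:
On the way, in this order (a step that is already met when the one before it is completed fails the run):
1. the pot stands fully down in the holder, released, with its lid still on and locked (horizontal distance between pot and holder_seat below 0.008 m and z of pot in the frame of holder between 0.002 and 0.01 m and angle between pot's own z axis and vertical below 0.08 rad and contact force between the fingers and pot below 0.05 N and z of lid in the frame of pot below 0.086 m and angle between the x axis of lid and the x axis of pot, either way round above 0.6 rad), for 0.2 s.
2. the lid is turned until its lugs stand in the slots, the pot still in the holder (horizontal distance between pot and holder_seat below 0.008 m and z of pot in the frame of holder between 0.002 and 0.01 m and angle between pot's own z axis and vertical below 0.08 rad and z of lid in the frame of pot below 0.095 m and angle between the x axis of lid and the x axis of pot, either way round below 0.42 rad), for 0.05 s.
3. the lid is lifted clear of the pot (z of lid in the frame of pot above 0.105 m and contact force between lid and pot below 0.05 N and contact force between the fingers and lid above 0.3 N), for 0.1 s.
At the end, for the whole second after the job is handed in: Pot upright (0.08 rad) on the holder's seat, within 8 mm of its centre; lid flat and handle up (0.1 rad), wholly on the brown plate (centre within 72 mm along its 200 mm side, 55 mm along its 165 mm side); both at rest and released (horizontal distance between pot and holder_seat below 0.008 m and z of pot in the frame of holder between 0.002 and 0.01 m and angle between pot's own z axis and vertical below 0.08 rad and x of lid in the frame of lid_plate between -0.072 and 0.072 m and y of lid in the frame of lid_plate between -0.055 and 0.055 m and z of lid in the frame of lid_plate between 0.014 and 0.022 m and angle between lid's own z axis and vertical below 0.1 rad and linear speed of each of lid, pot below 0.02 m/s); the robot touches nothing.
It fails at once if the pot is lifted by its lid (height (world z) of pot above 0.03 m and contact force between the fingers and lid above 1 N).
It fails at once if the pot is tipped over (angle between pot's own z axis and vertical above 0.6 rad).
It fails at once if the lid is dropped (linear speed of lid above 0.5 m/s and contact force between the fingers and lid below 0.05 N and contact force between the fingers and pot below 0.05 N).
It fails at once if a bystander (bottle, tape, card box or timer) is moved more than 30 mm (distance of any of brown_bottle, tape, slide_box, bench_timer from where it was at the start of the episode above 0.03 m).
It also fails if it takes over 58 s, if anything falls off the work surface, if the arm or the gripper's body presses on something with over 40 N, if the wrist force passes 120 N, or if a joint passes its speed limit or range.

## Robot

A 6-joint arm with a two-finger parallel gripper is mounted at the origin on a cart in front of the work surface, level with it; the furniture and walls round the work are solid. World frame = base frame: x ahead of the robot, y to its left, z up, the work surface at z = 0. Lengths are in m, angles in rad, forces in N, time in s.
With the tool pointing down it reaches from about 0.35 to 0.975 m from the base axis. Payload 4.9 kg.
Tool frame: the origin (TCP) lies at the very end of the fingers, on their centre line; the grasp point (between the pads) lies 19 mm behind it; x points along the fingers, y is the direction in which the jaws open and shut, and the axes are right-handed (so a half turn about x gives the same grasp; the last joint's range is limited). The gripper opens to 85 mm and grips with 20 to 120 N. Pads are 22 mm wide; open, the fingers measure 114 mm over their backs; the gripper's body (76 mm by 85 mm) begins 54 mm behind the grasp point. The pads swing forward as they close: fully open they stand 13 mm farther back than shut.
Start: joints at [1.187, 0.053, 1.613, -0, 1.476, -0.119], TCP at [0.164, 0.603, 0.231] pointing down, gripper open.
Joint ranges: [-3.01, 3.01], [-1.01, 2.22], [0.06, 2.58], [-1.02, 4.17], [0.09, 2.62], [-3.14, 3.14]. Speed limits (rad/s): [2.57, 2.57, 3.14, 3.14, 3.14, 3.14].

## Interface

Orientations are given as a unit quaternion [w, x, y, z].
In Python, from plant import manip gives the robot as it stands.
- The arm moves only by the tool play_rows, never from a script. Its argument "plan" is a list of rows, each a list of 5 numbers: the shift along the tool's x, y, z in mm, then the turn about the tool's x in rad, then the closure, from -1 (fully open) to 1 (shut). A call has 1 to 8 rows; each row is the pose to reach, as a shift and turn from the pose commanded when the call began, along the tool's axes at that moment; what a row does not reach only later rows make up. A row lasts 1/8 s, in which the tool goes at most 62.5 mm and 10.7 degrees, less where a joint would pass 70% of its speed; a pose out of reach is approached as far as the arm can. A call with a gripper value outside its range is refused whole. The fingers move at their own pace and stop on an object; the grip force is fixed at half the most. Time passes only in rows, so rows that repeat a pose let the fingers close. It gives the time, the measured TCP pose, the force and the opening at its end, in the units of the state.
- manip.state(): the state, without advancing time (a new reading comes with each control period).
- manip.grab_frame(name): name is "scene" or "side" or "wrist"; returns a dict with "img" (480x640x3 uint8, red, green, blue), "range_z" (480x640 float32, m along the optical axis (not along the pixel's ray), 0 where there is no reading), "fx", "fy", "cx", "cy" (pixels), "origin" and "rotation" of the camera in the world. Camera axes: x right, y up, looking along -z (the intrinsics and any distortion apply to the point x, -y, -z); pixel columns grow to the right and rows downward; lengths in m; the calibration is good to about 2 mm. A picture is of the moment at which its call begins.
- manip.job_done(): hands the job in, once; it reports no verdict.
The state is a dict: "time": time; "joint_pos": joint angles; "joint_vel": joint speeds; "joint_efforts": joint torques, N m; "tool_pos": TCP position; "tool_rot": TCP orientation; "contact_force": force on the tool from outside, world axes, zero at the start; "ft_torque": the same for the moment, N m; "gripper_width": opening from 0.0 (shut) to 1.0 (fully open).
Only numpy, scipy, OpenCV 4.12 (cv2) and the standard library are available. Lean on these libraries where they do the work, as an engineer would, in place of code of your own. Each camera call takes 0.05 s, during which the arm holds its last target. There are 200 camera calls.

## Working session

There is one attempt and no reset: what is moved stays moved. The work goes in short steps, Python scripts to look and compute and a tool call to move; the robot and the scene stay as the last step left them, time stands still between calls to the robot, and variables do not carry over. Pictures are saved under pics/ and viewed, about 8 in all and at most 12, crops included, and the job is handed in when it is done.

Besides the shell and the picture viewer there is one more tool, called by a JSON object that holds its "method" and its "body". play_rows: Moves the arm, as the interface text tells. Its arguments: {"type":"object","properties":{"plan":{"type":"array"}},"required":["plan"]}

```bash
mkdir -p pics; cat > h.py <<'E'
import numpy as np, cv2
from plant import manip
def grab(n):
    f=manip.grab_frame(n); np.savez(f'/tmp/{n}.npz',**f); return f
def world(f,scale=1):
    d=np.asarray(f["range_z"]); v,u=np.mgrid[0:480,0:640]
    P=np.stack([(u-f["cx"])/f["fx"]*d,-(v-f["cy"])/f["fy"]*d,-d],-1)
    W=P@np.asarray(f["rotation"]).T+np.asarray(f["origin"]); W[d==0]=np.nan
    return W
def save(name,img,k=1):
    cv2.imwrite(f'pics/{name}.png',cv2.resize(np.ascontiguousarray(img[:,:,::-1]),None,fx=k,fy=k,interpolation=cv2.INTER_CUBIC))
E
python3 - <<'E'
from h import *
s=manip.state();print({k:np.round(v,3) for k,v in s.items()})
for n in("scene","side"):
    f=grab(n);save(n+"0",f["img"]);print(n,list(f),np.round(f["origin"],3),np.round(f["rotation"],3).tolist(),f["fx"],f["fy"],f["cx"],f["cy"],(f["range_z"]>0).mean())
E
```

```text
{'time': np.float64(0.0), 'joint_pos': array([ 1.187,  0.053,  1.614, -0.   ,  1.476, -0.119]), 'joint_vel': array([-0.   ,  0.002,  0.   , -0.001,  0.002,  0.001]), 'joint_efforts': array([ 1.0000e-03, -3.9367e+01, -3.7018e+01,  0.0000e+00,  7.0000e-03,
       -0.0000e+00]), 'tool_pos': array([0.163, 0.603, 0.23 ]), 'tool_rot': array([ 0.701,  0.093,  0.701, -0.094]), 'contact_force': array([ 0.365,  0.307, -0.524]), 'ft_torque': array([-0.047, -0.   ,  0.029]), 'gripper_width': np.float64(0.999)}
scene ['img', 'range_z', 'fx', 'fy', 'cx', 'cy', 'origin', 'rotation'] [-0.433 -0.708  0.869] [0.783, 0.42, -0.219, -0.403] 493.22690142642165 493.22690142642165 319.487854319639 248.91389103293238 0.9961588541666667
side ['img', 'range_z', 'fx', 'fy', 'cx', 'cy', 'origin', 'rotation'] [0.309 1.245 0.907] [-0.076, -0.04, 0.484, 0.871] 476.9448979383712 476.9448979383712 318.74251999464076 240.26237690724457 0.8753483072916667
```

```bash
sed -i 's/^from plant/from scipy.spatial.transform import Rotation as R\nfrom plant/; s/P@np.asarray(f\["rotation"\]).T/P@R.from_quat(np.roll(f["rotation"],-1)).as_matrix().T/' h.py; cat h.py | head -12
```

```text
import numpy as np, cv2
from scipy.spatial.transform import Rotation as R
from plant import manip
def grab(n):
    f=manip.grab_frame(n); np.savez(f'/tmp/{n}.npz',**f); return f
def world(f,scale=1):
    d=np.asarray(f["range_z"]); v,u=np.mgrid[0:480,0:640]
    P=np.stack([(u-f["cx"])/f["fx"]*d,-(v-f["cy"])/f["fy"]*d,-d],-1)
    W=P@R.from_quat(np.roll(f["rotation"],-1)).as_matrix().T+np.asarray(f["origin"]); W[d==0]=np.nan
    return W
def save(name,img,k=1):
    cv2.imwrite(f'pics/{name}.png',cv2.resize(np.ascontiguousarray(img[:,:,::-1]),None,fx=k,fy=k,interpolation=cv2.INTER_CUBIC))
```

View pics/scene0.png

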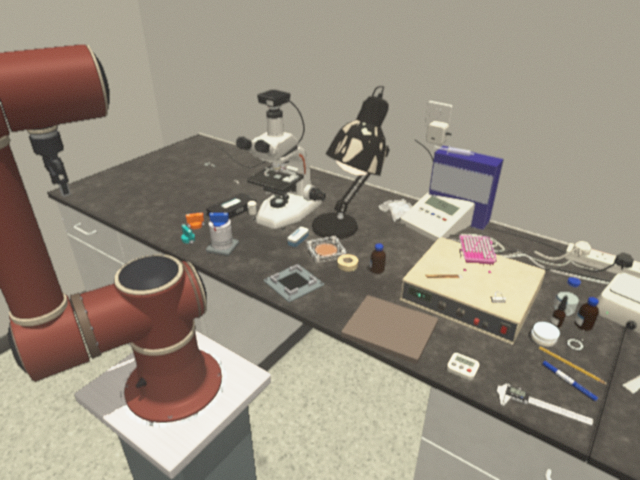

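View pics/side0.png

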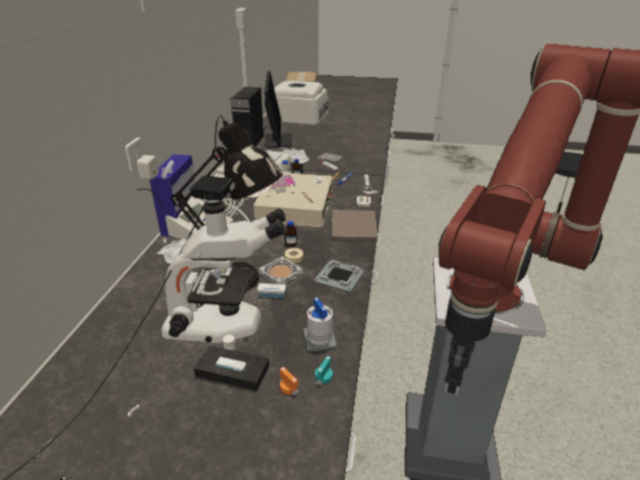

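The scene picture shows the pot with its blue lid at (221,232), and orange and teal lid look-alikes at (195,219) and (187,233). The bracket holder is at (293,281), a holder-like tray with a tan centre at (326,248), and the brown plate at (391,327). In the side picture the pot is at (320,325) and the holder at (340,275). I choose the blue lid on the pot and the holder at (293,281), and will check both in a close crop.

```bash
python3 - <<'E'
from h import *
A=dict(np.load('/tmp/scene.npz'));B=dict(np.load('/tmp/side.npz'))
a=cv2.resize(A["img"][195:305,170:350],(720,440),interpolation=cv2.INTER_CUBIC)[:, :480+240]
b=cv2.resize(B["img"][250:390,260:380],(480,560),interpolation=cv2.INTER_CUBIC)
a=cv2.resize(A["img"][200:300,175:330],(465,300),interpolation=cv2.INTER_CUBIC)
a=cv2.copyMakeBorder(a,0,260,0,0,cv2.BORDER_CONSTANT)
b=b[:, :330+0]if 0 else cv2.resize(b,(330,385)); b=cv2.copyMakeBorder(b,0,175,0,0,cv2.BORDER_CONSTANT)
save("crop",np.hstack([a,b]))
for n,f in(("scene",A),("side",B)):
    W=world(f); z=W[...,2]; print(n,"bench z",np.nanmedian(z[(abs(z)<.015)]))
    I=f["img"].astype(int)
    near=(W[...,0]>.25)&(W[...,0]<.7)&(abs(W[...,1])<.6)
    for u,v in ([(221,232),(220,216),(293,281),(391,327),(326,248),(195,219),(187,233),(378,262),(347,262),(298,235),(463,365)] if n=="scene" else [(320,330),(320,308),(340,275),(355,225),(282,270),(271,291),(293,255),(291,235)]): print((u,v),np.round(W[v,u],3))
    pot=near&(z>.03)
    k,l,st,c=cv2.connectedComponentsWithStats((pot).astype('u1'))
    for i in range(1,k):
        if st[i,4]>40: m=l==i; print('comp',c[i].round(),st[i,4],np.round(np.percentile(W[m],[2,98],axis=0),3).tolist())
E
```

```text
scene bench z 0.001845858759659369
(221, 232) [0.442 0.279 0.081]
(220, 216) [0.465 0.3   0.119]
(293, 281) [0.448 0.007 0.01 ]
(391, 327) [ 0.43  -0.32   0.021]
(326, 248) [0.647 0.03  0.009]
(195, 219) [0.507 0.473 0.031]
(187, 233) [0.425 0.421 0.035]
(378, 262) [ 0.629 -0.167  0.046]
(347, 262) [ 0.626 -0.063  0.004]
(298, 235) [0.629 0.128 0.031]
(463, 365) [ 0.413 -0.517  0.021]
comp [267.  99.] 200 [[0.682, 0.249, 0.411], [0.699, 0.321, 0.438]]
comp [353. 151.] 1654 [[0.639, -0.095, 0.281], [0.699, 0.034, 0.394]]
comp [263. 147.] 900 [[0.558, 0.207, 0.226], [0.698, 0.307, 0.344]]
comp [270. 186.] 478 [[0.657, 0.217, 0.096], [0.699, 0.365, 0.155]]
comp [224. 220.] 1030 [[0.432, 0.274, 0.03], [0.694, 0.492, 0.127]]
comp [271. 213.] 390 [[0.643, 0.227, 0.031], [0.699, 0.332, 0.072]]
comp [194. 216.] 102 [[0.485, 0.458, 0.031], [0.529, 0.496, 0.05]]
comp [186. 230.] 69 [[0.419, 0.403, 0.031], [0.442, 0.457, 0.051]]
comp [298. 232.] 45 [[0.607, 0.118, 0.03], [0.672, 0.153, 0.033]]
comp [378. 256.] 284 [[0.625, -0.177, 0.031], [0.658, -0.138, 0.092]]
comp [471. 259.] 97 [[0.679, -0.
[... 238 characters left out ...]
5, 225) [ 0.436 -0.297  0.014]
(282, 270) [0.637 0.027 0.01 ]
(271, 291) [0.641 0.151 0.019]
(293, 255) [ 0.624 -0.078  0.001]
(291, 235) [ 0.643 -0.133  0.046]
comp [265. 173.] 806 [[0.643, -0.048, 0.283], [0.699, 0.065, 0.389]]
comp [280. 218.] 3821 [[0.561, -0.558, 0.036], [0.698, 0.328, 0.337]]
comp [224. 189.] 234 [[0.684, 0.261, 0.41], [0.7, 0.331, 0.435]]
comp [241. 301.] 1167 [[0.65, 0.233, 0.031], [0.699, 0.375, 0.152]]
comp [319. 321.] 844 [[0.435, 0.289, 0.032], [0.496, 0.344, 0.126]]
comp [229. 340.] 85 [[0.678, 0.375, 0.03], [0.7, 0.402, 0.042]]
comp [323. 366.] 130 [[0.423, 0.411, 0.031], [0.446, 0.462, 0.047]]
comp [288. 377.] 155 [[0.489, 0.467, 0.031], [0.533, 0.504, 0.047]]
```

View pics/crop.png

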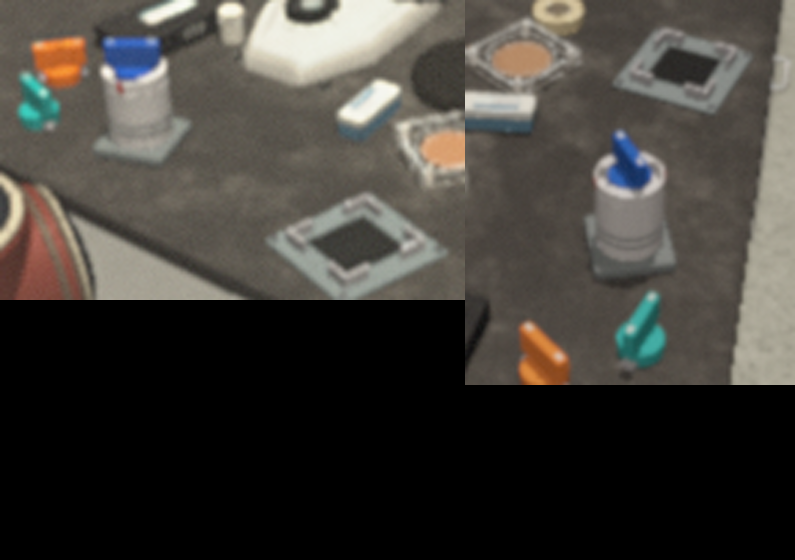

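The crop confirms the blue lid with its bar on the round pot with the square foot. A red stroke shows on the front left of the rim at about crop (120,88). The holder is at crop (355,243), with an empty dark seat between four corner brackets. The orange and teal bars are separate decoys. Next I move above the pot for a close look with the wrist camera.

```bash
cat >> h.py <<'E'
def go(p,yaw=None):
    """shift in tool axes (mm) and turn to reach TCP p with jaw direction at world yaw (deg, mod 180)"""
    s=manip.state(); M=R.from_quat(np.roll(s["tool_rot"],-1)).as_matrix()
    d=M.T@(np.array(p)-s["tool_pos"])*1000
    y=np.degrees(np.arctan2(M[1,1],M[0,1])); out=[d.round(1)]
    if yaw is not None:
        t=-(yaw-y); t=(t+90)%180-90; out+= ["turn %.3f or %.3f"%(np.radians(t),np.radians(t-180*np.sign(t)))]
    print("go",*out,"tool y yaw %.1f"%y,"x-axis",M[:,0].round(3),"j6 %.2f"%s["joint_pos"][5],"t",round(float(s["time"]),2),"tcp",s["tool_pos"].round(4),"F",np.round(s["contact_force"],1),"w",round(float(s["gripper_width"]),3))
E
python3 - <<'E'
from h import *
go([.465,.316,.36],0)
f=grab("wrist");M=R.from_quat(np.roll(f["rotation"],-1)).as_matrix();s=manip.state();T=R.from_quat(np.roll(s["tool_rot"],-1)).as_matrix()
print((T.T@(f["origin"]-s["tool_pos"])).round(3),(T.T@M).round(2),f["fx"])
E
```

```text
go [-129.5 -198.   366.1] turn 1.306 or -1.836 tool y yaw 74.8 x-axis [-0.001 -0.002 -1.   ] j6 -0.12 t 0.1 tcp [0.1634 0.6027 0.2302] F [-0.   0.3  0.3] w 1.0
[-0.142 -0.    -0.072] [[-0.    0.28 -0.96]
 [ 1.   -0.   -0.  ]
 [-0.   -0.96 -0.28]] 377.1630459939406
```

{"method": "play_rows", "body": {"plan": [[-60, -10, 20, 0, -1], [-80, -40, 70, 0, -1], [-80, -70, 130, 0, -1], [-80, -105, 190, 0, -1], [-80, -140, 250, 0, -1], [-80, -170, 310, 0, -1], [-80, -198, 366, 0, -1], [-80, -198, 366, 0, -1]]}}

```text
time: 1.15
tool_pos: [0.4668, 0.3137, 0.3107]
tool_rot: [0.701, 0.094, 0.701, -0.095]
contact_force: [-0.3, 0.1, -0.3]
gripper_width: 0.999
```

```bash
python3 - <<'E'
from h import *
go([.465,.316,.31],0)
f=grab("wrist");save("w1",f["img"])
W=world(f);z=W[...,2]
near=np.linalg.norm(W[...,:2]-[.465,.316],axis=-1)<.075
print("bench",np.nanmedian(z[abs(z)<.01]))
for a,b in((.01,.02),(.085,.1),(.115,.14)):
    m=near&(z>a)&(z<b);q=W[m][:,:2]
    if len(q)>5:
        r=cv2.minAreaRect((q*1000).astype(np.float32));print(a,b,len(q),np.round(r[0],1),np.round(r[1],1),round(r[2],1),"zmed",np.median(z[m]).round(4))
I=f["img"].astype(int);red=(I[...,0]>I[...,1]+60)&(I[...,0]>I[...,2]+60)&near
k,l,st,c=cv2.connectedComponentsWithStats(red.astype('u1'))
for i in range(1,k):
    if st[i,4]>4:print("red",c[i].round(),st[i,4],np.nanmedian(W[l==i],axis=0).round(3))
E
```

```text
go [ 0.7  1.7 -2.4] turn 1.302 or -1.839 tool y yaw 74.6 x-axis [-0.001 -0.001 -1.   ] j6 -0.84 t 1.15 tcp [0.4668 0.3137 0.3107] F [-0.3  0.1 -0.3] w 0.999
bench -0.000724399020013422
0.01 0.02 1272 [464.4 308.9] [79.9 79.3] 19.2 zmed 0.0128
0.085 0.1 2147 [464.1 309.1] [65.3 64. ] 41.3 zmed 0.0944
0.115 0.14 863 [464.6 308.6] [12.2 55.8] 35.8 zmed 0.1248
```

View pics/w1.png

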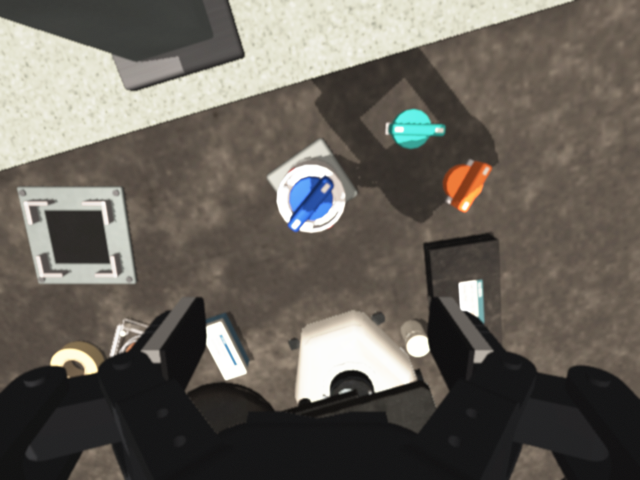

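The wrist picture shows the pot at (311,197), its bar running from lower left to upper right, with the foot behind it. The holder is at (77,236), and the teal and orange decoys are at (412,129) and (467,187). The fitted sizes match the description: foot 80 mm, body 65 mm, bar 12x56 mm with its top at 0.125. The pot's x axis is at 19.2° and the lid at 125.8°, so the lid is 73° clockwise from the slots, as expected.

```bash
python3 - <<'E'
from h import *
f=dict(np.load('/tmp/wrist.npz'));W=world(f);z=W[...,2]
near=np.linalg.norm(W[...,:2]-[.448,.01],axis=-1)<.1
def rect(m,t):
    q=W[m][:,:2];r=cv2.minAreaRect((q*1000).astype(np.float32));print(t,len(q),np.round(r[0],1),np.round(r[1],1),round(r[2],1),"z",np.median(z[m]).round(4))
rect(near&(z>.0032),"base wrist");rect(near&(z>.012)&(z<.025),"brackets wrist")
for n in("scene","side"):
    g=dict(np.load(f'/tmp/{n}.npz'));W=world(g);z=W[...,2]-(.0018 if n=="scene" else -.0009)
    near=np.linalg.norm(W[...,:2]-[.448,.01],axis=-1)<.1
    rect(near&(z>.012)&(z<.025),"brackets "+n)
    near=np.linalg.norm(W[...,:2]-[.435,-.31],axis=-1)<.16
    m=cv2.morphologyEx((near&(z>.01)&(z<.025)).astype('u1'),cv2.MORPH_OPEN,np.ones((5,5)))
    k,l,st,c=cv2.connectedComponentsWithStats(m);i=1+st[1:,4].argmax();rect(l==i,"plate "+n)
go([.4644,.309,.200],19.2)
go([.4644,.309,.060],19.2)
E
```

```text
base wrist 9648 [451.1  11. ] [126.9 125.3] 74.7 z 0.0052
brackets wrist 983 [450.9  10.1] [98.7 96.1] 74.6 z 0.0173
brackets scene 159 [450.4   8.8] [102.3  98.4] 76.0 z 0.0174
plate scene 3583 [ 439.7 -312.1] [171.3 201.5] 7.6 z 0.0177
brackets side 121 [453.4  14.4] [102.6  97.5] 74.5 z 0.0166
plate side 1218 [ 442.8 -308.5] [164.9 213. ] 7.5 z 0.0173
go [110.6  -4.4  -2.5] turn 0.966 or -2.176 tool y yaw 74.6 x-axis [ 0.    -0.002 -1.   ] j6 -0.84 t 1.2 tcp [0.4679 0.3128 0.3106] F [ 0.6 -1.1 -0.3] w 0.997
go [250.6  -4.2  -2.6] turn 0.966 or -2.176 tool y yaw 74.6 x-axis [ 0.    -0.002 -1.   ] j6 -0.84 t 1.2 tcp [0.4679 0.3128 0.3106] F [ 0.6 -1.1 -0.3] w 0.997
```

{"method": "play_rows", "body": {"plan": [[50, -4, -2, 0.18, -1], [105, -4, -2, 0.36, -1], [110, -4, -2, 0.54, -1], [110, -4, -2, 0.72, -1], [110, -4, -2, 0.9, -1], [110, -4, -2, 0.966, -1], [110, -4, -2, 0.966, -1]]}}

```text
time: 2.08
tool_pos: [0.4615, 0.3132, 0.201]
tool_rot: [0.578, 0.408, 0.578, -0.408]
contact_force: [-0.8, 0.1, 0.3]
gripper_width: 1.001
```

```bash
python3 - <<'E'
from h import *
go([.4644,.309,.060],19.2)
f=grab("wrist");W=world(f);z=W[...,2]
near=np.linalg.norm(W[...,:2]-[.465,.31],axis=-1)<.075
for a,b in((.01,.02),(.085,.1),(.115,.14)):
    m=near&(z>a)&(z<b);q=W[m][:,:2]
    r=cv2.minAreaRect((q*1000).astype(np.float32));print(a,b,len(q),np.round(r[0],1),np.round(r[1],1),round(r[2],1),"zmed",np.median(z[m]).round(4))
save("w2",f["img"])
E
```

```text
go [141.    1.4   5. ] turn 0.006 or -3.135 tool y yaw 19.6 x-axis [-0.001 -0.    -1.   ] j6 0.12 t 2.08 tcp [0.4615 0.3132 0.201 ] F [-0.8  0.1  0.3] w 1.001
0.01 0.02 1894 [459.2 325.2] [79.7 46.7] 20.8 zmed 0.0129
0.085 0.1 4274 [464.8 309.1] [65.2 65.2] 38.8 zmed 0.0944
0.115 0.14 1730 [464.9 308.9] [12.1 56.1] 35.8 zmed 0.1248
```

{"method": "play_rows", "body": {"plan": [[0, 1.7, 4.5, 0, -1], [50, 1.7, 4.5, 0, -1], [60, 1.7, 4.5, 0, -1], [60, 1.7, 4.5, 0, -1]]}}

```text
time: 2.62
tool_pos: [0.4647, 0.309, 0.1407]
tool_rot: [0.577, 0.408, 0.578, -0.409]
contact_force: [0.4, -0.1, 0.7]
gripper_width: 0.999
```

```bash
python3 - <<'E'
from h import *
go([.4648,.309,.060],19.2)
f=grab("wrist")
go([.4648,.309,.060],19.2)
save("w3",f["img"])
E
```

```text
go [80.7  0.3  0. ] turn 0.005 or -3.137 tool y yaw 19.5 x-axis [-0.002 -0.001 -1.   ] j6 0.11 t 2.62 tcp [0.4647 0.309  0.1407] F [ 0.4 -0.1  0.7] w 0.999
go [82.2 -0.9  0.2] turn 0.005 or -3.137 tool y yaw 19.5 x-axis [ 0.001  0.    -1.   ] j6 0.11 t 2.67 tcp [0.4656 0.3094 0.1422] F [ 0.5  0.4 -1.1] w 1.001
```

View pics/w3.png

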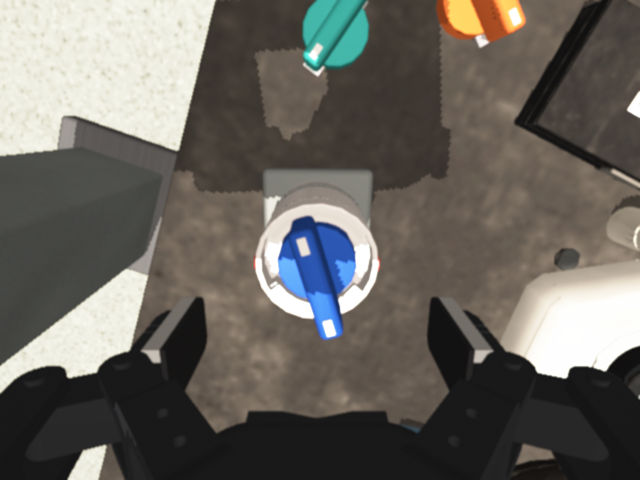

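The picture shows the lid bar in the pot centre at (318,262) and the red strokes at (257,265) and (378,265), symmetric between the open fingers. The jaw is therefore aligned with the pot's x axis. I descend and grip.

{"method": "play_rows", "body": {"plan": [[40, 0, 0, 0, -1], [70, 0, 0, 0, -1], [81, 0, 0, 0, -1], [81, 0, 0, 0, -1], [81, 0, 0, 0, 1], [81, 0, 0, 0, 1], [81, 0, 0, 0, 1], [81, 0, 0, 0, 1]]}}

```text
time: 3.68
tool_pos: [0.4657, 0.3098, 0.0626]
tool_rot: [0.578, 0.409, 0.577, -0.408]
contact_force: [-3.9, -1.8, 6.6]
gripper_width: 0.739
```

{"method": "play_rows", "body": {"plan": [[0, 0, 0, 0, 1], [-10, 0, 0, 0, 1], [-25, 0, 0, 0, 1], [-25, 0, 0, 0, 1]]}}

```text
time: 4.18
tool_pos: [0.4663, 0.3099, 0.0872]
tool_rot: [0.578, 0.409, 0.577, -0.407]
contact_force: [0.1, 0.8, -6.3]
gripper_width: 0.741
```

```bash
python3 - <<'E'
from h import *
f=grab("side");go([.451,.0108,.085+.05],-15.3)
W=world(f);z=W[...,2]+.0009
m=(np.linalg.norm(W[...,:2]-[.465,.31],axis=-1)<.06)&(z<.06)
print(np.sort(z[m])[::60].round(3)[:12])
save("s1",cv2.resize(f["img"][230:380,240:400],None,fx=3,fy=3))
E
```

```text
go [ -49.  -113.4  276.8] turn 0.607 or -2.535 tool y yaw 19.5 x-axis [ 0.002  0.001 -1.   ] j6 0.11 t 4.22 tcp [0.4657 0.3096 0.0863] F [ 0.3  0.1 -6.3] w 0.741
[-0.005 -0.002 -0.002 -0.001 -0.    -0.     0.     0.001  0.002  0.002
  0.028  0.034]
```

View pics/s1.png

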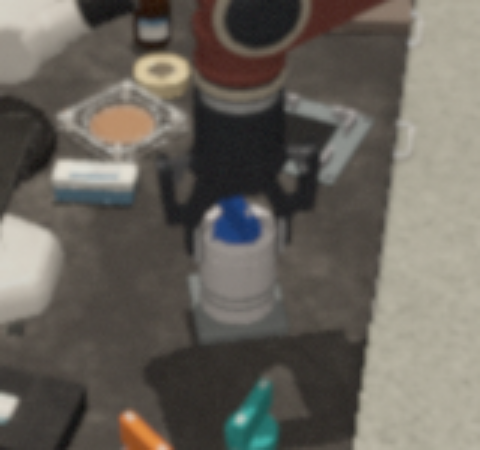

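The side view shows the pot at (238,260), held upright between both fingers and clear of the bench, with the blue lid on. I carry it above the holder.

{"method": "play_rows", "body": {"plan": [[-30, 0, 0, 0, 1], [-50, -15, 40, 0, 1], [-50, -35, 85, 0.12, 1], [-50, -55, 135, 0.24, 1], [-50, -75, 185, 0.36, 1], [-50, -95, 235, 0.48, 1], [-50, -110, 268, 0.58, 1], [-50, -113, 276, 0.607, 1]]}}

```text
time: 5.22
tool_pos: [0.45, 0.0096, 0.1347]
tool_rot: [-0.428, -0.563, -0.428, 0.563]
contact_force: [0.4, 1.3, -6.0]
gripper_width: 0.74
```

{"method": "play_rows", "body": {"plan": [[0, 0, 0, 0, 1], [0, 0, 0, 0, 1]]}}

```text
time: 5.48
tool_pos: [0.4505, 0.0123, 0.1351]
tool_rot: [0.429, 0.562, 0.43, -0.562]
contact_force: [0.3, 0.7, -6.3]
gripper_width: 0.743
```

```bash
python3 - <<'E'
from h import *
go([.452,.0114,.09],-15.3)
f=grab("wrist");W=world(f);z=W[...,2]
def rect(m,t):
    q=W[m][:,:2];r=cv2.minAreaRect((q*1000).astype(np.float32));print(t,len(q),np.round(r[0],1),np.round(r[1],1),round(r[2],1),"z",np.median(z[m]).round(4))
near=np.linalg.norm(W[...,:2]-[.451,.01],axis=-1)<.1
print("bench",np.nanmedian(z[near&(z<.01)]))
rect(near&(z>.0035)&(z<.012),"base");rect(near&(z>.013)&(z<.025),"brackets");rect(near&(z>.155)&(z<.18),"rim?")
h=np.histogram(z[near],np.arange(0,.25,.01));print(h[0])
I=f["img"].astype(int); blue=(I[...,2]>I[...,0]+60)&near
print("blue z",np.percentile(z[blue],[5,50,95]).round(3)); rect(blue&(z>np.percentile(z[blue],95)-.008),"bar")
save("w4",f["img"])
E
```

```text
go [45.1  1.7  0.5] turn 0.002 or -3.140 tool y yaw -15.2 x-axis [-0.     0.001 -1.   ] j6 0.13 t 5.47 tcp [0.4505 0.0123 0.1351] F [ 0.3  0.7 -6.3] w 0.743
bench -0.0003790713551403979
base 9055 [452.9  15.8] [115.  125.7] 74.6 z 0.0052
brackets 944 [461.9  48.6] [17.5 96.2] 74.5 z 0.018
rim? 22087 [449.1  15.6] [68.2 74.4] 39.4 z 0.1669
[11673  1003     1     0     0     0     0   198  5445   342   502   682
   698   831  1397  4948 17045  3106  4387 18889 10242 18461 11020  1938]
blue z [0.167 0.178 0.198]
bar 4571 [452.   22.6] [13.9 33.1] 1.1 z 0.1972
```

View pics/w4.png

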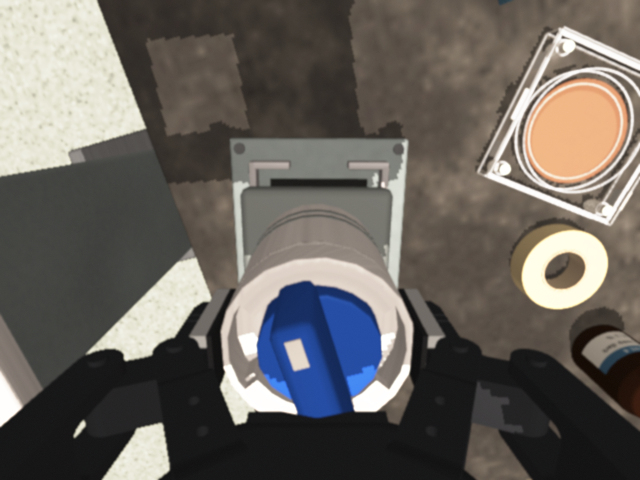

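The picture shows the held pot with its foot at (317,220), between and above the far two brackets at (265,175) and (372,175). The yaw looks parallel. I measure the foot against the brackets numerically.

```bash
python3 - <<'E'
from h import *
f=dict(np.load('/tmp/wrist.npz'));W=world(f);z=W[...,2]
near=np.linalg.norm(W[...,:2]-[.451,.01],axis=-1)<.1
u,v=np.mgrid[0:480,0:640]
m=near&(z>.078)&(z<.095);m=cv2.morphologyEx(m.astype('u1'),cv2.MORPH_OPEN,np.ones((5,5)))
k,l,st,c=cv2.connectedComponentsWithStats(m);i=1+st[1:,4].argmax();m=l==i;print(c[i],st[i])
a=np.radians(-15.4);X=np.array([np.cos(a),np.sin(a)]);Y=np.array([-X[1],X[0]])
q=(W[m][:,:2]-[.4513,.0109])*1000
print("foot z",np.median(z[m]),"x' range",np.percentile(q@X,[.5,99.5]),"y' max",np.percentile(q@Y,99.5))
x=q@X;y=q@Y
top=[(b,np.max(y[(x>b)&(x<b+8)])) for b in range(-32,32,8)];print(np.round(top,1).tolist(),"tilt deg",np.degrees(np.polyfit(*np.array(top).T,1)[0]))
b=near&(z>.013)&(z<.025);q=(W[b][:,:2]-[.4513,.0109])*1000;print("brackets x'",np.percentile(q@X,[.5,99.5]),"y' max",np.percentile(q@Y,99.5))
E
```

```text
[315.80915895 209.46347113] [ 240  186  153   76 5612]
foot z 0.08545888733814626 x' range [-40.74629591  38.45561578] y' max 40.63913568863336
[[-32.0, 40.7], [-24.0, 40.8], [-16.0, 40.7], [-8.0, 40.7], [0.0, 40.8], [8.0, 40.8], [16.0, 40.6], [24.0, 40.6]] tilt deg -0.07726112354168559
brackets x' [-47.51392337  47.92574156] y' max 47.737411222451236
```

{"method": "play_rows", "body": {"plan": [[0, 1.3, 0.7, 0, 1], [30, 1.3, 0.7, 0, 1], [48, 1.3, 0.7, 0, 1], [54, 1.3, 0.7, 0, 1], [59, 1.3, 0.7, 0, 1], [62, 1.3, 0.7, 0, 1], [64, 1.3, 0.7, 0, 1], [64, 1.3, 0.7, 0, 1]]}}

```text
time: 6.52
tool_pos: [0.4519, 0.0104, 0.0715]
tool_rot: [0.429, 0.562, 0.429, -0.562]
contact_force: [0.6, -0.1, -6.3]
gripper_width: 0.742
```

{"method": "play_rows", "body": {"plan": [[1, 0, 0, 0, 1], [2, 0, 0, 0, 1], [2, 0, 0, 0, 1]]}}

```text
time: 6.9
tool_pos: [0.4516, 0.0104, 0.0692]
tool_rot: [-0.429, -0.562, -0.429, 0.562]
contact_force: [-0.1, 0.2, -6.7]
gripper_width: 0.743
```

{"method": "play_rows", "body": {"plan": [[1, 0, 0, 0, 1], [2, 0, 0, 0, 1], [2, 0, 0, 0, 1]]}}

```text
time: 7.28
tool_pos: [0.4519, 0.0103, 0.0688]
tool_rot: [-0.429, -0.562, -0.429, 0.562]
contact_force: [-5.0, 0.4, 4.6]
gripper_width: 0.744
```

{"method": "play_rows", "body": {"plan": [[0, 0, 0, 0, 0.3], [0, 0, 0, 0, -0.3], [0, 0, 0, 0, -1], [0, 0, 0, 0, -1], [-40, 0, 0, 0, -1], [-90, 0, 0, 0, -1], [-120, 0, 0, 0, -1], [-120, 0, 0, 0, -1]]}}

```text
time: 8.28
tool_pos: [0.4541, 0.0101, 0.1911]
tool_rot: [0.431, 0.564, 0.427, -0.56]
contact_force: [-0.3, -0.4, -0.5]
gripper_width: 0.997
```

```bash
cat >> h.py <<'E'
def look(name,c=(.4513,.0109)):
    f=grab("wrist");W=world(f);z=W[...,2];I=f["img"].astype(int)
    near=np.linalg.norm(W[...,:2]-c,axis=-1)<.06
    def rect(m,t):
        m=cv2.morphologyEx(m.astype('u1'),cv2.MORPH_OPEN,np.ones((3,3)))>0
        if m.sum()<20: print(t,"none");return
        q=W[m][:,:2];r=cv2.minAreaRect((q*1000).astype(np.float32));print(t,len(q),np.round(r[0],1),np.round(r[1],1),round(r[2],1),"z",np.median(z[m]).round(4))
    blue=(I[...,2]>I[...,0]+50)
    top=np.nanpercentile(z[near&blue],95)
    rect(near&(z>top-.005)&(z<top+.004),"bar top"); rect(near&(z>.095)&(z<.106),"rim"); rect(near&(z>.014)&(z<.0225),"foot top/brackets"); 
    save(name,f["img"]); return f
E
python3 - <<'E'
from h import *
f=look("w5");go([.4519,.0104,.12],0)
E
```

```text
bar top 1897 [451.5   9.3] [12.2 55.6] 0.5 z 0.1309
rim 4590 [451.9   9.9] [65.1 65. ] 5.5 z 0.1005
foot top/brackets 2859 [452.4  14.3] [88.1 96.1] 74.7 z 0.0186
go [68.6 -1.   0.1] turn -0.267 or 2.875 tool y yaw -15.3 x-axis [ 0.003 -0.    -1.   ] j6 0.13 t 8.32 tcp [0.4527 0.0103 0.1887] F [-0.1 -0.3 -1. ] w 0.999
```

View pics/w5.png

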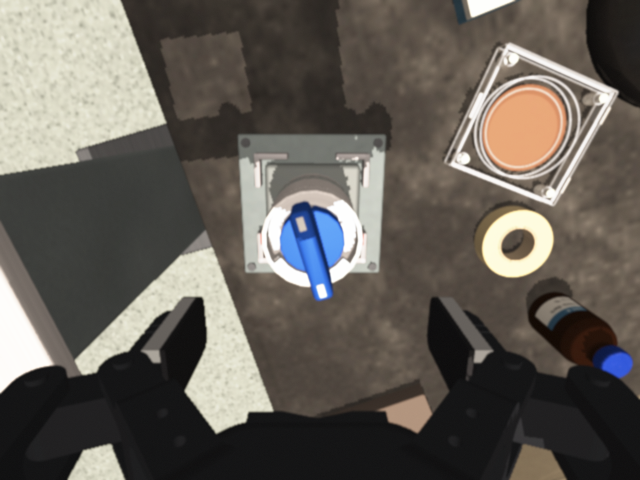

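The pot sits at (312,240) inside all four brackets. The rim is at z 0.1005 and the bar top at 0.131, so the pot is seated and released. The bar lies at 90.5° against the pot's x axis at 164.7°, so 74° counter-clockwise remain. I move to the bar now.

{"method": "play_rows", "body": {"plan": [[10, -1, 0, -0.15, -1], [30, -1, 0, -0.276, -1], [30, -1, 0, -0.276, -1]]}}

```text
time: 8.7
tool_pos: [0.4485, 0.011, 0.1537]
tool_rot: [0.5, 0.497, 0.504, -0.5]
contact_force: [-0.1, 1.7, -0.4]
gripper_width: 1.0
```

```bash
python3 - <<'E'
from h import *
go([.4517,.0096,.107],.5)
f=look("w6");go([.4517,.0096,.107],.5)
E
```

```text
go [46.7  3.5  1.4] turn -0.001 or 3.140 tool y yaw 0.4 x-axis [-0.007  0.001 -1.   ] j6 -0.15 t 8.7 tcp [0.4485 0.011  0.1537] F [-0.1  1.7 -0.4] w 1.0
bar top 2674 [451.5   9.1] [12.  55.8] 0.5 z 0.1309
rim 6500 [451.8  10.6] [64.1 65. ] 89.5 z 0.1005
foot top/brackets 3724 [451.4  10.8] [95.6 96. ] 74.6 z 0.0186
go [48.1  2.5  1.3] turn -0.002 or 3.140 tool y yaw 0.4 x-axis [-0.004  0.001 -1.   ] j6 -0.15 t 8.75 tcp [0.4494 0.0108 0.1552] F [-0.5  0.  -0.2] w 0.996
```

{"method": "play_rows", "body": {"plan": [[0, 2.2, 1.2, 0, -1], [25, 2.2, 1.2, 0, -1], [42, 2.2, 1.2, 0, -1], [46, 2.2, 1.2, 0, -1], [46, 2.2, 1.2, 0, -1]]}}

```text
time: 9.38
tool_pos: [0.4531, 0.0095, 0.1114]
tool_rot: [0.502, 0.498, 0.502, -0.498]
contact_force: [0.2, 0.2, 0.5]
gripper_width: 1.003
```

```bash
python3 - <<'E'
from h import *
go([.4517,.0096,.107],.5)
grab("wrist");go([.4517,.0096,.107],.5)
E
```

```text
go [ 4.4 -1.4 -0.1] turn 0.000 or -3.142 tool y yaw 0.5 x-axis [-0.  0. -1.] j6 -0.15 t 9.38 tcp [0.4531 0.0095 0.1114] F [0.2 0.2 0.5] w 1.003
go [ 4.9 -1.7 -0.2] turn 0.000 or -3.141 tool y yaw 0.5 x-axis [ 0.001 -0.    -1.   ] j6 -0.15 t 9.43 tcp [0.4534 0.0094 0.1119] F [0.5 1.2 0.3] w 1.003
```

{"method": "play_rows", "body": {"plan": [[4, -1.3, 0, 0, -1], [4, -1.3, 0, 0, 0.5], [4, -1.3, 0, 0, 1], [4, -1.3, 0, 0, 1], [4, -1.3, 0, 0, 1], [4, -1.3, 0, 0, 1], [4, -1.3, 0, 0, 1], [4, -1.3, 0, 0, 1]]}}

```text
time: 10.42
tool_pos: [0.4518, 0.0095, 0.1075]
tool_rot: [0.502, 0.498, 0.502, -0.498]
contact_force: [-0.5, -0.5, 1.6]
gripper_width: 0.129
```

{"method": "play_rows", "body": {"plan": [[0, 0, 0, -0.15, 1], [0, 0, 0, -0.32, 1], [0, 0, 0, -0.49, 1], [0, 0, 0, -0.66, 1], [0, 0, 0, -0.83, 1], [0, 0, 0, -1.0, 1], [0, 0, 0, -1.15, 1], [0, 0, 0, -1.15, 1]]}}

```text
time: 11.42
tool_pos: [0.4518, 0.0095, 0.1075]
tool_rot: [0.692, 0.145, 0.692, -0.145]
contact_force: [0.5, 0.8, 1.1]
gripper_width: 0.124
```

{"method": "play_rows", "body": {"plan": [[0, 0, 0, -0.07, 1], [0, 0, 0, -0.14, 1], [0, 0, 0, -0.14, 1]]}}

```text
time: 11.8
tool_pos: [0.4518, 0.0095, 0.1075]
tool_rot: [0.701, 0.097, 0.7, -0.097]
contact_force: [0.4, -0.1, 1.9]
gripper_width: 0.129
```

```bash
python3 - <<'E'
from h import *
f=look("w7");go([.4517,.0096,.107],74.7);s=manip.state();print(s["ft_torque"])
E
```

```text
bar top 5264 [450.8   7.3] [35.4 54. ] 52.1 z 0.1311
rim 6534 [443.3  11.4] [65.2 50.4] 74.8 z 0.1003
foot top/brackets 4875 [437.5  13.8] [96.1 69.2] 73.6 z 0.0188
go [ 0.5  0.1 -0.2] turn -0.007 or 3.134 tool y yaw 74.3 x-axis [ 0.001  0.    -1.   ] j6 -1.44 t 11.85 tcp [0.4519 0.0095 0.1075] F [0.7 0.7 1.1] w 0.131
[ 0.07733783 -0.13172721 -0.00871501]
```

View pics/w7.png

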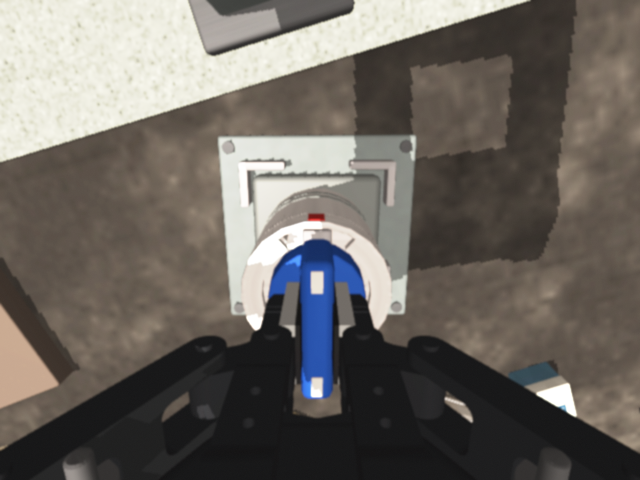

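The bar now points straight at the red stroke at (316,217), with the lug visible in the slot at (316,235). The pot foot is still inside the brackets. I lift slowly.

{"method": "play_rows", "body": {"plan": [[-4, 0, 0, 0, 1], [-8, 0, 0, 0, 1], [-14, 0, 0, 0, 1], [-22, 0, 0, 0, 1], [-32, 0, 0, 0, 1], [-45, 0, 0, 0, 1], [-60, 0, 0, 0, 1], [-60, 0, 0, 0, 1]]}}

```text
time: 12.85
tool_pos: [0.4529, 0.0093, 0.1696]
tool_rot: [0.702, 0.096, 0.699, -0.096]
contact_force: [-0.4, 1.0, -1.4]
gripper_width: 0.127
```

```bash
python3 - <<'E'
from h import *
go([.440,-.311,.167])
for n in("side","scene"):
    g=grab(n);W=world(g);z=W[...,2]
    I=g["img"].astype(int);bl=(I[...,2]>I[...,0]+60)&(np.linalg.norm(W[...,:2]-[.4518,.01],axis=-1)<.05)
    print(n,"blue z",np.percentile(z[bl],[2,50,98]).round(3) if bl.any() else None)
    near=np.linalg.norm(W[...,:2]-[.4518,.01],axis=-1)<.06
    print(np.histogram(z[near],np.arange(0,.22,.01))[0])
save("s8",cv2.resize(np.hstack([cv2.resize(g["img"][200:310,230:340],(400,400))]),None,fx=1,fy=1))
E
```

```text
go [   2.7 -312.    73.6] tool y yaw 74.4 x-axis [ 0.004 -0.001 -1.   ] j6 -1.44 t 12.85 tcp [0.4529 0.0093 0.1696] F [-0.4  1.  -1.4] w 0.127
side blue z [0.152 0.165 0.192]
[172 211  81  56  53  56  60  61 125 124  36   0   0   0   7  55  66  45
  50  50  17]
scene blue z [0.151 0.166 0.194]
[174 166 217  60  60  73  71  87 128 124 114   0   0   0   5  63  73  44
  56  67  39]
```

View pics/s8.png

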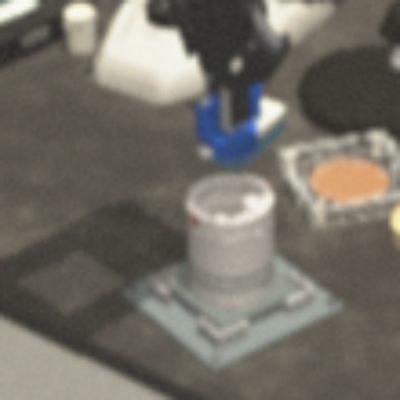

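The lid hangs level in the gripper at (228,130), well clear of the open pot. The pot is still in its brackets at (232,270). I carry the lid to the plate.

{"method": "play_rows", "body": {"plan": [[0, -25, 6, 0, 1], [0, -70, 16, 0, 1], [0, -120, 28, 0, 1], [0, -170, 40, 0, 1], [0, -220, 52, 0, 1], [0, -265, 62, 0, 1], [0, -300, 70, 0, 1], [0, -312, 73, 0, 1]]}}

```text
time: 13.95
tool_pos: [0.4375, -0.312, 0.1664]
tool_rot: [0.7, 0.097, 0.701, -0.096]
contact_force: [0.1, 0.4, -1.9]
gripper_width: 0.124
```

{"method": "play_rows", "body": {"plan": [[0, 0, 0, 0, 1], [40, 0, 0, 0, 1], [80, 0, 0, 0, 1], [105, 0, 0, 0, 1], [115, 0, 0, 0, 1], [120, 0, 0, 0, 1], [120, 0, 0, 0, 1]]}}

```text
time: 14.82
tool_pos: [0.4388, -0.3108, 0.0482]
tool_rot: [0.701, 0.095, 0.7, -0.096]
contact_force: [-0.0, -0.6, -1.2]
gripper_width: 0.128
```

```bash
python3 - <<'E'
from h import *
go([.441,-.311,.0395])
f=grab("wrist");go([.441,-.311,.0395])
W=world(f);z=W[...,2];m=(np.linalg.norm(W[...,:2]-[.441,-.311],axis=-1)<.15)
print(np.histogram(z[m],np.arange(0,.09,.004)))
g=grab("side");W=world(g);z=W[...,2]
I=g["img"].astype(int);bl=(I[...,2]>I[...,0]+50)&(np.linalg.norm(W[...,:2]-[.441,-.311],axis=-1)<.06)
print("blue z",np.percentile(z[bl],[2,50,98]).round(3))
E
```

```text
go [8.7 0.4 2.2] tool y yaw 74.5 x-axis [ 0.001 -0.001 -1.   ] j6 -2.05 t 14.82 tcp [ 0.4388 -0.3108  0.0482] F [-0.  -0.6 -1.2] w 0.128
go [9.  0.6 2. ] tool y yaw 74.4 x-axis [ 0.001 -0.001 -1.   ] j6 -2.05 t 14.88 tcp [ 0.4389 -0.3111  0.0485] F [ 0.2 -0.2 -1.5] w 0.128
(array([ 5479,     0,     0,  2148, 94195,     1,    28,   237,   394,
         169,  1505,    71,   133,   285,   381,   450,   452,  3310,
        1911,   392,   426,   865]), array([0.   , 0.004, 0.008, 0.012, 0.016, 0.02 , 0.024, 0.028, 0.032,
       0.036, 0.04 , 0.044, 0.048, 0.052, 0.056, 0.06 , 0.064, 0.068,
       0.072, 0.076, 0.08 , 0.084, 0.088]))
blue z [0.03  0.043 0.072]
```

Bar top is at about 0.072, against 0.064 when resting, so about 8 to 9 mm remain.

{"method": "play_rows", "body": {"plan": [[3, 0, 0, 0, 1], [6, 0, 0, 0, 1], [7.5, 0, 0, 0, 1], [7.5, 0, 0, 0, 1]]}}

```text
time: 15.42
tool_pos: [0.4381, -0.3107, 0.0397]
tool_rot: [0.701, 0.096, 0.701, -0.096]
contact_force: [-0.8, -0.7, -1.0]
gripper_width: 0.129
```

{"method": "play_rows", "body": {"plan": [[0.5, 0, 0, 0, 1], [1, 0, 0, 0, 1], [1, 0, 0, 0, 1]]}}

```text
time: 15.8
tool_pos: [0.4382, -0.3107, 0.0395]
tool_rot: [0.7, 0.096, 0.701, -0.096]
contact_force: [-3.0, 2.7, 5.6]
gripper_width: 0.129
```

Contact: the force went from -1.4 to +5.6 N. I release and rise.

{"method": "play_rows", "body": {"plan": [[0, 0, 0, 0, 0.6], [0, 0, 0, 0, 0.2], [0, 0, 0, 0, -0.3], [0, 0, 0, 0, -1], [0, 0, 0, 0, -1], [-30, 0, 0, 0, -1], [-80, 0, 0, 0, -1], [-130, 0, 0, 0, -1]]}}

```text
time: 16.8
tool_pos: [0.4379, -0.3104, 0.1698]
tool_rot: [0.7, 0.096, 0.701, -0.096]
contact_force: [1.1, 0.1, -0.1]
gripper_width: 0.999
```

{"method": "play_rows", "body": {"plan": [[-20, 0, 0, 0, -1], [-20, 0, 0, 0, -1], [-20, 0, 0, 0, -1]]}}

```text
time: 17.18
tool_pos: [0.4372, -0.3098, 0.1862]
tool_rot: [0.699, 0.097, 0.702, -0.095]
contact_force: [-0.0, -0.0, -1.0]
gripper_width: 1.001
```

```bash
python3 - <<'E'
from h import *
f=grab("wrist");W=world(f);z=W[...,2]
near=np.linalg.norm(W[...,:2]-[.44,-.311],axis=-1)<.05
m=near&(z>.055)&(z<.07);r=cv2.minAreaRect((W[m][:,:2]*1000).astype(np.float32));print("bar",r,np.percentile(z[m],[5,50,95]).round(4))
mm=(np.linalg.norm(W[...,:2]-[.44,-.311],axis=-1)<.16)&(z>.012)&(z<.022);mm=cv2.morphologyEx(mm.astype('u1'),cv2.MORPH_OPEN,np.ones((5,5)));k,l,st,c=cv2.connectedComponentsWithStats(mm);i=1+st[1:,4].argmax()
print("plate",cv2.minAreaRect((W[l==i][:,:2]*1000).astype(np.float32)))
g=grab("scene");W=world(g);z=W[...,2]-.0018
near=(np.linalg.norm(W[...,:2]-[.4518,.01],axis=-1)<.07)&(z>.06)
print("pot",cv2.minAreaRect((W[near&(z>.085)][:,:2]*1000).astype(np.float32)),np.percentile(z[near],98))
go([.44,-.311,.2])
a=cv2.resize(f["img"],(400,300));b=cv2.resize(g["img"][170:400,180:500],(400,300));save("w9",np.hstack([a,b]))
E
```

```text
bar ((438.8566589355469, -310.97088623046875), (11.720016479492188, 55.61341857910156), 74.7612075805664) [0.0604 0.0629 0.0642]
plate ((440.2637939453125, -311.3609924316406), (165.22723388671875, 200.6096954345703), 7.374361515045166)
pot ((450.73211669921875, 6.907970428466797), (68.7005386352539, 64.00927734375), 30.14837074279785) 0.10264540028399352
go [-14.   -0.4   3. ] tool y yaw 74.4 x-axis [-0.003  0.003 -1.   ] j6 -2.05 t 17.27 tcp [ 0.4372 -0.3097  0.186 ] F [-0.1 -0.1  0.9] w 1.0
```

View pics/w9.png

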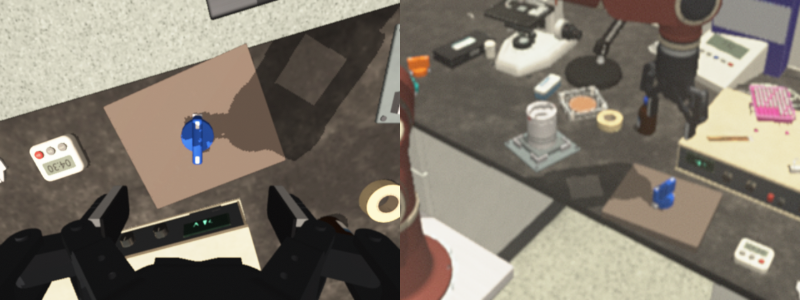

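The lid stands handle up in the middle of the plate, at (197,140) on the left and (664,193) on the right. The pot is in its holder at (541,125), and the bottle, tape, card box and timer are where they were. I hand the job in.

```bash
python3 -c "
from plant import manip
print(manip.job_done())"
```

```text
the job is handed in; nothing more can be done
None
```

I carried the pot by its body into the holder and released it. Then I turned the lid about 74° counter-clockwise by its bar, lifted it free and set it down on the brown plate. I handed the job in at about 17.3 s of the 58 s allowed; the hand-in reports no verdict.

- **Lid:** It is about 1.5 mm from the plate's centre, handle up. The bar top is at 0.063–0.064 m, against 0.064 m expected when it lies flat.
- **Pot:** After release the rim was at 0.1005 m and within about 1 mm of the holder's centre.
- **One disagreement:** The last scene-camera fit put the pot about 3–4 mm off in y. That camera sees only part of the rim and had read about 2 mm off in y before, and the picture shows the foot inside the brackets.
- **Bystanders and gripper:** In the last picture the bottle, tape, card box and timer look unmoved, though I did not measure them again. The gripper is open and clear of everything.

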